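# Swap tool batteries on the chargers

### The arm

A 6-joint arm with a two-finger parallel gripper is mounted at the origin on the work surface. World frame = base frame: x ahead of the robot, y to its left, z up, the work surface at z = 0. Lengths are in m, angles in degrees, forces in N, time in s.
With the tool pointing down it reaches from about 0.325 to 0.775 m from the base axis. Payload 5.5 kg.
Tool frame: the origin (TCP) lies at the centre of the arm's flange, where the gripper is bolted on; the fingertips stand 182 mm ahead of it and the grasp point (between the pads) lies 163 mm ahead of it; z points along the fingers, y is the direction in which the jaws open and shut (so a half turn about z gives the same grasp; the last joint's range is limited). The gripper opens to 88 mm and grips with 3 to 60 N. Pads are 20 mm wide; open, the fingers measure 115 mm over their backs; the gripper's body (75 mm by 178 mm) begins 61 mm behind the grasp point.
Start: joints at [-72.405, 5.22, 70.514, -0, 104.267, -3.249], TCP at [0.213, -0.561, 0.405] pointing down, gripper open.
Joint ranges: [-164.24, 164.24], [-49.07, 125.15], [9.68, 141.18], [-86.29, 266.29], [3.28, 154.24], [-151.56, 151.56]. Speed limits (degrees/s): [147.25, 147.25, 172.46, 180, 180, 180].

### API

Orientations are given as [roll, pitch, yaw] about the fixed x, y, z axes, in that order (R = Rz(yaw) Ry(pitch) Rx(roll)).
In Python, from station import r gives the robot as it stands. The module is installed in compiled form; this text tells all that it offers. Calls block until the motion is done:
- r.reach(position, orientation): joint-space move of the TCP to a pose.
- r.servo_line(position, rotation=None, speed=0.15): straight line of the TCP; rotation=None keeps the orientation; speed is the mean speed in m/s.
- r.move_joints(angles): joint-space move.
- r.let_go() and r.grab(squeeze=None): open the fingers fully, or close them until they stop; squeeze is the grip in N (None keeps the last).
- r.wait(seconds).
- r.inverse_kinematics(position, orientation): joint angles nearest the present ones, or None.
- r.sense(): the state.
- r.snapshot(name): name is "side" or "top" or "wrist"; returns a dict with "frame" (420x560x3 uint8, red, green, blue), "fx", "fy", "cx", "cy" (pixels), "R" (3x3) and "t" (3): a world point X has camera coordinates R X + t. Camera axes: x right, y down, z forward; pixel columns grow to the right and rows downward; lengths in m; the calibration is good to about 2 mm. A picture is of the moment at which its call begins. There is no depth.
A pose or a line that the arm cannot do raises r.IKError and nothing moves.
- r.hand_in(): hands the job in, once; it reports no verdict.
The state is a dict: "clock": time; "joints": joint angles; "joint_vel": joint speeds; "joint_torque": joint torques, N m; "tcp_pos": TCP position; "orientation": TCP orientation; "contact_force": force on the tool from outside, world axes, zero at the start; "torque": the same for the moment, N m; "opening": finger opening in m.
Only numpy, scipy, OpenCV 4.12 (cv2) and the standard library are available. Lean on these libraries where they do the work, as an engineer would, in place of code of your own. Each camera call takes 0.05 s, during which the arm holds its last target.

### The job

Put the flat battery pack that stands on the bench into the empty charger, pushed fully home with both its catches sprung out, and let go of it. Then take the charged pack out of the charger with the green light by pinching its two side catches together, lift it straight out, and finish still holding it by the pinched catches a hand's width above its charger. Leave the pack that is still charging (amber light) and the other things on the bench where they are.

Things in the scene. Friction and masses are not known exactly. Their poses are not given: they have to be found in the camera images.
- flat_pack: the flat 12 V tool battery (black, one red bar on its top) standing free on its stem on the bench. 86 mm tall, 0.36 kg; origin at the centre of the stem's lower end, z up. Stem 44 (x) x 36 (y) mm, z 0 to 46, its lowest 12 mm tapered to 38 x 30; head above it 60 (x) x 46 (y) mm, z 46 to 86. Orange sprung catches on its +y and -y sides. All packs are alike and fit a charger either way round
- charged_pack: the fully charged pack (four green bars on its top), latched in charger_ready; sizes, origin and axes as flat_pack
- busy_pack: pack still charging (two amber bars on its top), latched in charger_busy, alike in size: leave it there
- charger_empty: the empty one, its light bar dark: grey charger screwed to the bench. Origin on the bench under the well's axis, z up, x to its rear. Housing x -75 to 40, y -38 to 38, 20 to 42 mm high; dark well block 62 (x) x 54 (y) x 55 mm high. A seated pack's head rests on the block's top with the pack's origin on the axis at z 9 mm, axes parallel
- charger_ready: the charger with the green light bar on its sloping front, holding the charged pack; sizes, origin and axes as charger_empty
- charger_busy: the charger with the amber light bar on its sloping front, holding the pack still on charge; sizes, origin and axes as charger_empty
- charger_empty_mouth (a point): centre of the well's mouth, 55 mm above the bench; the well is 46 (x) x 38 (y) mm, flared at the rim to 52 x 42. Under the mouth, on its +y and -y sides, a ledge 5 mm thick: a pack's two teeth spring out below it and hold the pack against any pull until both catches are pressed together. Pushed down (under 20 N), its sloped teeth snap past
- flat_pack_pad_l (a point): centre of the outer face of the +y catch's thumb pad, 70 mm above the stem's lower end; the pad is 26 mm wide (along x), 24 mm high (z 58 to 82). The two pads are 57 mm apart when out, 47 mm pressed. Pad and tooth are one piece: the tooth (z 30 to 40 mm on the stem's side, 3.5 mm proud, flat above, sloped below) goes in with the pad
- flat_pack_pad_r (a point): the same on the -y side of the flat pack
- charged_pack_pad_l (a point): centre of the outer face of the +y thumb pad of the charged pack, sizes as on the flat pack
- charged_pack_pad_r (a point): the same on the -y side of the charged pack
- flat_pack_catch_l (a joint): how far the catch on the +y side of flat_pack is pressed in: 0 m sprung out, 0.005 m fully in. Its spring takes 3 N to start and 6 N fully in; in a charger it frees its side from about 0.003 m
- flat_pack_catch_r (a joint): how far the catch on the -y side of flat_pack is pressed in: 0 m sprung out, 0.005 m fully in. Its spring takes 3 N to start and 6 N fully in; in a charger it frees its side from about 0.003 m
- charged_pack_catch_l (a joint): how far the catch on the +y side of charged_pack is pressed in: 0 m sprung out, 0.005 m fully in. Its spring takes 3 N to start and 6 N fully in; in a charger it frees its side from about 0.003 m
- charged_pack_catch_r (a joint): how far the catch on the -y side of charged_pack is pressed in: 0 m sprung out, 0.005 m fully in. Its spring takes 3 N to start and 6 N fully in; in a charger it frees its side from about 0.003 m
- spray_can: bystander, leave it alone: spray can 58 mm across, 170 mm tall, upright, origin under its centre
- deep_socket: bystander, leave it alone: steel deep socket standing upright, 28 mm across, 64 mm tall, origin under its centre
- spanner: bystander, leave it alone: steel combination spanner lying flat along its x, 200 mm long, 8 mm high, origin under its middle
- lock_nut: bystander, leave it alone: steel hexagon nut 32 mm across, 13 mm high, lying flat, origin under its centre
- tie_rod_end: bystander, leave it alone: steering ball joint, head 42 mm across and 62 mm tall over its stud, its shank along +x to 112 mm from the head's axis; origin under the head
- cordless_ratchet: bystander, leave it alone: cordless ratchet without its pack, lying along its x, about 280 mm long and 52 mm high, origin under its middle
Mind the look-alikes: they are no part of the job. What is shaped like the charger_empty but purple or yellow is not meant.

How it is judged (in metres and radians):
On the way, in this order (a step that is already met when the one before it is completed fails the run):
1. the flat pack is fully home in the empty charger, both its catches sprung out, let go (z of flat_pack in the frame of charger_empty between 0.006 and 0.0115 m and horizontal distance between flat_pack and charger_empty below 0.0035 m and angle between the z axis of flat_pack and the z axis of charger_empty, either way round below 0.06 rad and angle between the x axis of flat_pack and the x axis of charger_empty, either way round below 0.1 rad and value of joint each of flat_pack_catch_l, flat_pack_catch_r below 0.0015 m and contact force between flat_pack and the arm below 0.2 N), for 0.3 s.
2. both catches of the charged pack are pinched in while it still sits in its charger (value of joint each of charged_pack_catch_l, charged_pack_catch_r above 0.002 m and z of charged_pack in the frame of charger_ready below 0.0125 m and contact force between charged_pack and the fingers above 1 N), for 0.05 s.
3. the charged pack is lifted clear and held by its pinched catches (height (world z) of charged_pack above 0.095 m and value of joint each of charged_pack_catch_l, charged_pack_catch_r above 0.003 m and contact force between charged_pack and the fingers above 2 N and contact force between charged_pack and charger_ready below 0.1 N and contact force between charged_pack and charger_empty below 0.1 N and contact force between charged_pack and charger_busy below 0.1 N and contact force between charged_pack and flat_pack below 0.1 N and contact force between charged_pack and busy_pack below 0.1 N), for 0.3 s.
At the end, for the whole second after the job is handed in: The charged pack is held still by both catches (in 3 mm or more), its lower end 95 mm or more above the bench, clear of chargers and packs; the flat pack sits in the empty charger within 2.5 mm of home, on its axis within 3.5 mm, its catches out within 1.5 mm, untouched by the robot (all of step 1 and all of step 3 and linear speed of charged_pack below 0.05 m/s); the arm keeps its last pose, push and grip.
It fails at once if the pack that is still charging is pulled or knocked (5 mm) (distance of busy_pack from where it was at the start of the episode above 0.005 m).
It fails at once if another loose thing on the bench (can, socket, spanner, nut, ball joint, ratchet) is pushed more than 30 mm or knocked over (distance of any of spray_can, deep_socket, spanner, lock_nut, tie_rod_end, cordless_ratchet from where it was at the start of the episode above 0.03 m or angle between any of spray_can, deep_socket's own z axis and vertical above 0.5 rad).
It also fails if it takes over 54 s, if anything falls off the work surface, if the arm or the gripper's body presses on something with over 40 N, if the wrist force passes 120 N, or if a joint passes its speed limit or range.

## Working session

There is one attempt and no reset: what is moved stays moved. The work goes in short steps, each a Python script; the robot and the scene stay as the last script left them, time stands still between calls to the robot, and variables do not carry over. Pictures are saved under pics/ and viewed, and the job is handed in when it is done.

```bash
mkdir -p pics; ls
python3 - <<'E'
from station import r
import cv2,numpy as np,pickle
s=r.sense(); print(s)
for n in ["side","top","wrist"]:
    d=r.snapshot(n); cv2.imwrite(f"pics/{n}0.png",d["frame"][:,:,::-1]); pickle.dump(d,open(f"{n}0.pkl","wb"))
    print(n,d["fx"],d["fy"],d["cx"],d["cy"],np.round(d["R"],4).tolist(),np.round(d["t"],4).tolist())
E
```

```text
pics
{'clock': 0.0, 'joints': array([-7.24036092e+01,  5.26335390e+00,  7.05801200e+01, -1.29666791e-03,
        1.04265480e+02, -3.24869861e+00]), 'joint_vel': array([-0.00594725,  0.06736563,  0.08929859, -0.02956452, -0.11990828,
       -0.11141587]), 'joint_torque': array([-1.47134291e-03, -4.46454298e+01, -4.06446719e+01,  6.98290975e-02,
        2.93615588e-02, -1.05972761e-04]), 'tcp_pos': array([ 0.2135194 , -0.56079031,  0.40352131]), 'orientation': array([-1.79891150e+02, -4.91915338e-03,  2.08447664e+01]), 'contact_force': array([-0.41422031, -0.53248324, -0.18895511]), 'torque': array([-0.05779746,  0.05666208, -0.03098365]), 'opening': 0.08800177734712383}
side 382.0363096002055 382.0363096002055 280.6871412153048 207.57061556095505 [[-0.7839, -0.6208, 0.0019], [-0.3172, 0.3978, -0.8609], [0.5337, -0.6755, -0.5088]] [0.45, 0.2614, 0.678]
top 471.0682842100821 471.0682842100821 284.0656279152393 208.87508103643975 [[-0.0218, -0.9996, -0.0185], [-0.9967, 0.0232, -0.0781], [0.0785, 0.0167, -0.9968]] [0.0125, 0.5824, 1.3575]
wrist 291.5602779267947 291.5602779267947 277.32870438186484 210.98994908253954 [[0.3554, -0.9347, -0.001], [-0.9028, -0.3436, 0.2588], [-0.2423, -0.0911, -0.9659]] [-0.5994, -0.032, 0.3884]
```

View pics/top0.png

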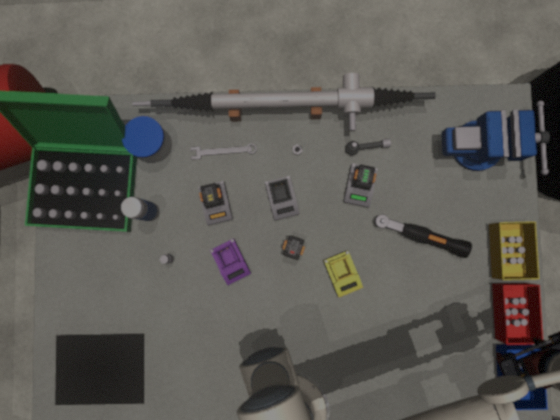

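View pics/side0.png

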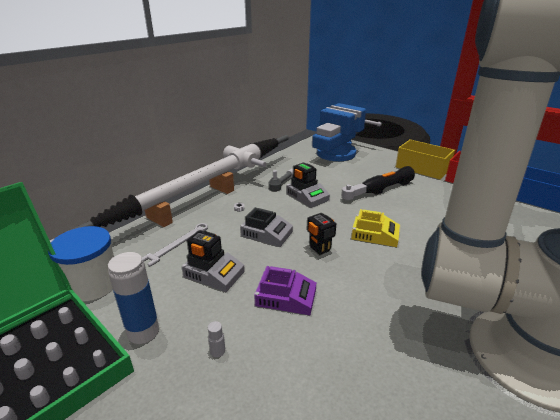

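View pics/wrist0.png

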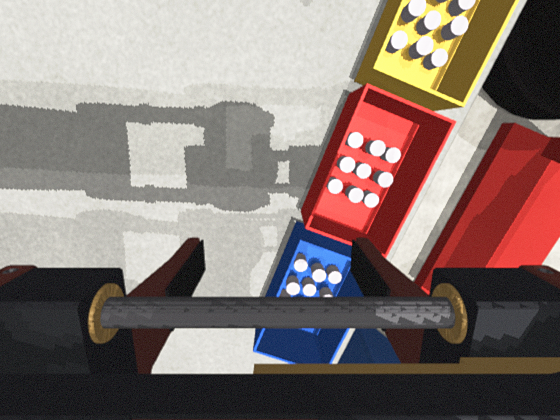

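The top view shows these candidates:
- **Flat pack:** the free-standing pack at (292,247). The look-alikes are the packs in chargers at (213,194) amber and (364,177) green.
- **Empty charger:** grey, at (282,197), with a dark bar. The look-alikes are purple at (230,262) and yellow at (343,273), plus the occupied grey ones at (215,205) and (360,185).

I'll check the choice in a close crop and get rough positions.

```bash
cat > h.py <<'E'
import numpy as np,cv2,pickle
from scipy.spatial.transform import Rotation as Ro
def ray(d,u,v):
    R=np.array(d["R"]);t=np.array(d["t"])
    return -R.T@t, R.T@np.array([(u-d["cx"])/d["fx"],(v-d["cy"])/d["fy"],1.])
def onz(d,u,v,z):
    c,k=ray(d,u,v); return c+k*(z-c[2])/k[2]
def proj(d,X):
    p=np.array(d["R"])@np.array(X)+np.array(d["t"]); return np.array([d["fx"]*p[0]/p[2]+d["cx"],d["fy"]*p[1]/p[2]+d["cy"]])
def tri(obs):
    A=np.zeros((3,3));b=np.zeros(3)
    for d,u,v in obs:
        c,k=ray(d,u,v);k=k/np.linalg.norm(k);P=np.eye(3)-np.outer(k,k);A+=P;b+=P@c
    return np.linalg.solve(A,b)
E
python3 - <<'E'
from h import *
d=pickle.load(open("top0.pkl","rb"))
for n,u,v,z in [("flat",292,244,.086),("empty",281,189,.055),("ready",364,176,.095),("busy",212,194,.095)]: print(n,onz(d,u,v,z).round(3))
f=d["frame"][150:300,180:400,::-1]
cv2.imwrite("pics/crop1.png",cv2.resize(f,None,fx=3.5,fy=3.5,interpolation=cv2.INTER_CUBIC))
w=pickle.load(open("wrist0.pkl","rb"))
c=-w["R"].T@w["t"]; T=Ro.from_euler('xyz',[-179.89,0,20.845],degrees=True).as_matrix()
print("cam in tcp",T.T@(c-np.array([.2135,-.5608,.4035])),"R cam axes in tcp\n",(T.T@w["R"].T).round(3))
E
```

```text
flat [ 0.479 -0.022  0.086]
empty [0.637 0.006 0.055]
ready [ 0.663 -0.226  0.095]
busy [0.623 0.198 0.095]
cam in tcp [ 0.06937741 -0.00021739  0.02068282] R cam axes in tcp
 [[-0.    -0.966 -0.259]
 [ 1.    -0.001  0.001]
 [-0.001 -0.259  0.966]]
```

View pics/crop1.png

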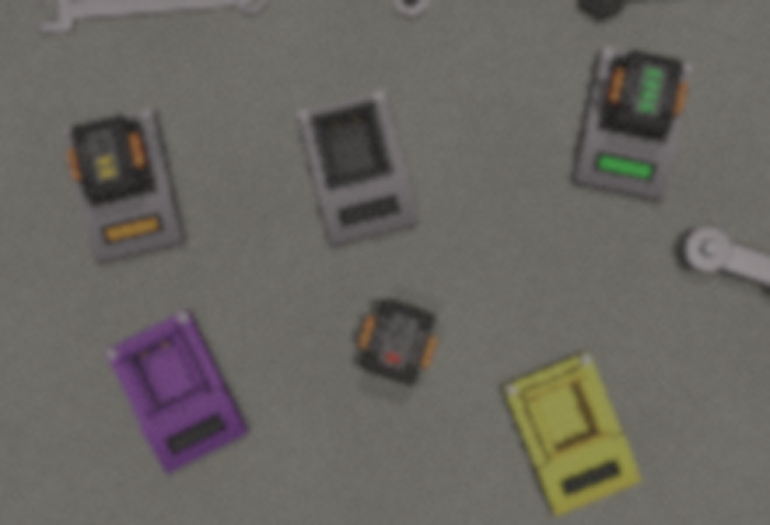

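The crop confirms it: the free pack has one red bar (crop 393,357), the grey charger has an empty well and a dark bar (crop 350,145), and the green bar is at (625,166). Next I'll take close wrist views of each from the same relative pose.

Run:
```python
from station import r
from h import *
T={"flat":(.479,-.022,-16),"empty":(.637,.006,12.6),"ready":(.663,-.226,-11)}
for n in ["ready","empty","flat"]:
    x,y,w=T[n];a=np.radians(w)
    r.reach([x-.07*np.cos(a),y-.07*np.sin(a),.34],[180,0,w]); r.wait(.2)
    d=r.snapshot("wrist");pickle.dump(d,open(f"w_{n}.pkl","wb"));cv2.imwrite(f"pics/w_{n}.png",d["frame"][:,:,::-1])
    s=r.sense();print(n,s["clock"],s["joints"].round(1),s["tcp_pos"].round(4),s["orientation"].round(2))
im=np.hstack([cv2.imread(f"pics/w_{n}.png")[:300,120:440] for n in T]);cv2.imwrite("pics/w_all.png",cv2.resize(im,(800,250)))
```

```text
ready 2.2833 [-22.8   9.8  72.   -0.   98.1  78.2] [ 0.594  -0.2133  0.3401] [ 1.800e+02 -1.000e-02 -1.105e+01]
empty 3.3667 [-4.5  0.3 82.2 -0.  97.6 73. ] [ 0.569  -0.0106  0.3398] [1.7999e+02 2.0000e-02 1.2460e+01]
flat 4.2917 [ -5.1 -24.6 103.7   0.  101.  100.9] [ 0.4126 -0.0028  0.3398] [ 1.7999e+02  5.0000e-02 -1.5970e+01]
```

View pics/w_flat.png

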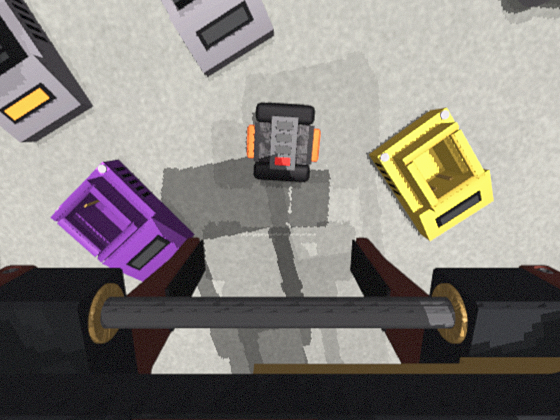

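View pics/w_empty.png

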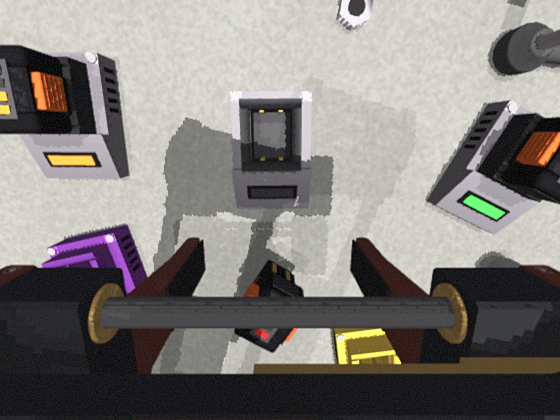

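View pics/w_ready.png

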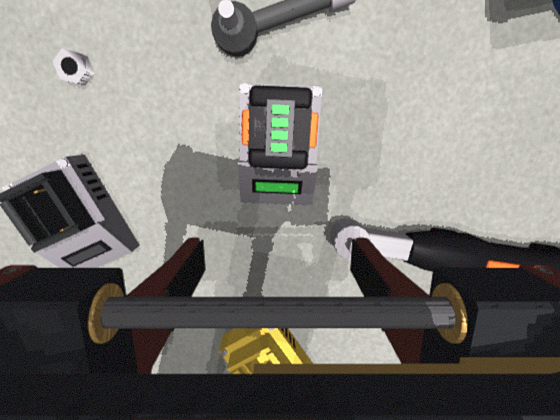

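Flat pack is at about (283,141) with its orange pads at x≈251 and 316. The empty well is at about (271,133) and the green pack at about (280,128). I'll zoom in for feature picking.

Run:
```python
from h import *
for n,(x,y) in {"flat":(230,85),"empty":(215,80),"ready":(225,75)}.items():
    f=cv2.imread(f"pics/w_{n}.png")[y:y+125,x:x+110]
    cv2.imwrite(f"pics/z_{n}.png",cv2.resize(f,None,fx=4,fy=4,interpolation=cv2.INTER_CUBIC)) 
    cv2.imwrite("pics/z_all.png",np.hstack([cv2.resize(cv2.imread(f"pics/w_{m}.png")[yy:yy+125,xx:xx+110],None,fx=2.4,fy=2.4,interpolation=cv2.INTER_NEAREST) for m,(xx,yy) in {"flat":(230,85),"empty":(215,80),"ready":(225,75)}.items()]))
for n in ["flat","ready"]:
    d=pickle.load(open(f"w_{n}.pkl","rb"));h=cv2.cvtColor(d["frame"],cv2.COLOR_RGB2HSV)
    m=cv2.inRange(h,(5,150,120),(20,255,255));m[200:]=0;m[:,:225]=0;m[:,345:]=0
    k,l,st,ce=cv2.connectedComponentsWithStats(m)
    print(n,[(st[i].tolist(),ce[i].round(1).tolist()) for i in range(1,k) if st[i][4]>15])
```

```text
flat [([247, 125, 8, 33, 227], [250.3, 140.9]), ([311, 129, 9, 33, 197], [315.4, 144.8])]
ready [([242, 110, 7, 35, 238], [245.1, 126.9]), ([309, 113, 9, 34, 216], [313.4, 129.5])]
```

View pics/z_all.png

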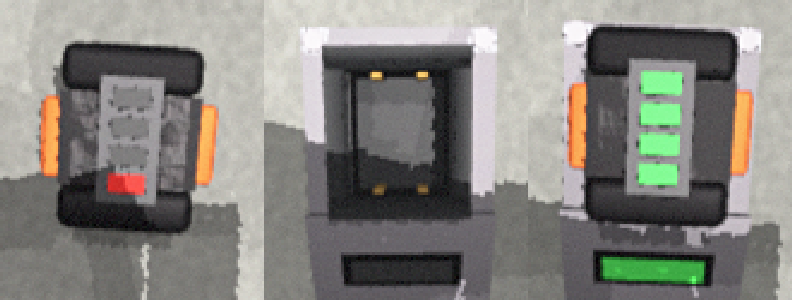

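View pics/z_empty.png

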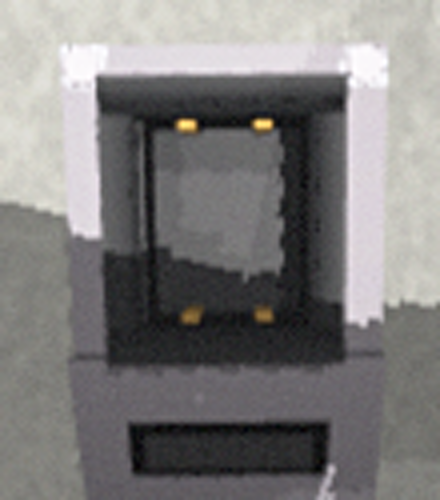

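Run:
```python
from h import *
def rect(n,pts,z):
    d=pickle.load(open(f"w_{n}.pkl","rb"))
    P=np.array([onz(d,u,v,z)[:2] for u,v in pts]) # TL TR BR BL
    e=lambda a,b:np.linalg.norm(P[a]-P[b])*1000
    ax=(P[0]-P[3])+(P[1]-P[2]); ay=(P[0]-P[1])+(P[3]-P[2])
    print(n,z,"c",P.mean(0).round(4),"x-len",e(0,3).round(1),e(1,2).round(1),"y-len",e(0,1).round(1),e(3,2).round(1),"yaw x",np.degrees(np.arctan2(ax[1],ax[0])).round(2),"yaw y",np.degrees(np.arctan2(-ay[0],ay[1])).round(2))
Z=lambda L:[(215+(u-1.5)/4,80+(v-1.5)/4) for u,v in L]
rect("empty",Z([(98,75),(348,73),(345,362),(107,362)]),.055)
# pads: bounding boxes, top edge outer corners at z~.082
for n,z in [("flat",.082),("ready",.091)]:
    d=pickle.load(open(f"w_{n}.pkl","rb"));h=cv2.cvtColor(d["frame"],cv2.COLOR_RGB2HSV)
    m=cv2.inRange(h,(5,150,120),(20,255,255));m[200:]=0;m[:,:225]=0;m[:,345:]=0
    cs=[c for c in cv2.findContours(m,cv2.RETR_EXTERNAL,cv2.CHAIN_APPROX_NONE)[0] if cv2.contourArea(c)>50]
    cs.sort(key=lambda c:c[:,0,0].mean())
    ys,xs=np.nonzero(m)
    out=[]
    for s,c in zip((-1,1),cs):
        rows=range(c[:,0,1].min()+3,c[:,0,1].max()-2)
        e=[(np.nonzero(m[v,225:345])[0]+225) for v in rows]
        e=[(a[a<280].min()-.5 if s<0 else a[a>280].max()+.5,v) for a,v in zip(e,rows)]
        out.append(np.array([onz(d,u,v,z)[:2] for u,v in e]))
        top,bot=c[:,0,1].min()-.5,c[:,0,1].max()+.5
        xm=np.mean([q[0] for q in e]); print("  ends",onz(d,xm,top,z).round(4),onz(d,xm,bot,z).round(4))
    L,R=out
    yw=[np.degrees(np.arctan2(*(np.polyfit(o[:,0],o[:,1],1)[0],1))) for o in out]
    print(n,"pads",L.mean(0).round(4),R.mean(0).round(4),"mid",((L.mean(0)+R.mean(0))/2).round(4),"gap",np.linalg.norm(L.mean(0)-R.mean(0))*1e3,"edge yaws",np.round(yw,2),"yaw",np.degrees(np.arctan2(-(L.mean(0)-R.mean(0))[0],(L.mean(0)-R.mean(0))[1])).round(2))
# head black outline at top, z .086/.095
S=792/ (110*3*2.4)
Zf=lambda L,x0,y0,off:[(x0+(u-off)/2.4,y0+v/2.4) for u,v in L]
rect("flat",Zf([(64,43),(203,48),(188,231),(57,226)],230,85,0),.086)
rect("ready",Zf([(588,26),(737,30),(727,225),(586,222)],225,75,528),.095)
```

```text
empty 0.055 c [0.6335 0.0091] x-len 60.8 61.2 y-len 53.1 53.7 yaw x 12.71 yaw y 12.64
  ends [ 0.4919 -0.0014  0.082 ] [0.4676 0.0063 0.082 ]
  ends [ 0.4735 -0.0546  0.082 ] [ 0.4487 -0.0484  0.082 ]
flat pads [0.4799 0.0024] [ 0.4612 -0.0515] mid [ 0.4705 -0.0246] gap 57.071078263815515 edge yaws [-18.95 -19.28] yaw -19.09
  ends [ 0.6837 -0.2045  0.091 ] [ 0.659  -0.1989  0.091 ]
  ends [ 0.6709 -0.2589  0.091 ] [ 0.6464 -0.255   0.091 ]
ready pads [ 0.6715 -0.2017] [ 0.6588 -0.257 ] mid [ 0.6651 -0.2293] gap 56.65466235465577 edge yaws [-12.91 -13.74] yaw -12.92
flat 0.086 c [ 0.4704 -0.0249] x-len 57.8 58.0 y-len 43.7 44.0 yaw x -19.22 yaw y -18.06
ready 0.095 c [ 0.6646 -0.2297] x-len 58.1 58.0 y-len 44.4 45.0 yaw x -12.8 yaw y -12.41
```

Measurements agree well: pad gap 57.1/56.7 mm, block 61 x 53 mm. Now I'll grasp the flat pack by its pads, lift it and look.

Run:
```python
from station import r
from h import *
p=[.4705,-.0247]
r.reach([*p,.34],[180,0,-19.1]); r.servo_line([*p,.234],speed=.12); r.wait(.1)
print(r.sense()["tcp_pos"].round(4),r.sense()["contact_force"].round(2))
r.grab(25); s=r.sense();print("op",s["opening"],s["contact_force"].round(2),s["clock"])
r.servo_line([*p,.34],speed=.12);r.wait(.2)
s=r.sense();print("op",s["opening"],s["contact_force"].round(2),s["tcp_pos"].round(4),s["clock"])
for n in("wrist","side"):
    d=r.snapshot(n);pickle.dump(d,open(f"g_{n}.pkl","wb"));cv2.imwrite(f"pics/g_{n}.png",d["frame"][:,:,::-1])
```

```text
[ 0.4708 -0.0247  0.2351] [ 0.94 -0.54  0.41]
op 0.04558182887927302 [0.04 1.15 1.07] 6.5083
op 0.04568263224893448 [ 0.12  0.92 -3.27] [ 0.4704 -0.0247  0.3391] 7.7417
```

View pics/g_wrist.png

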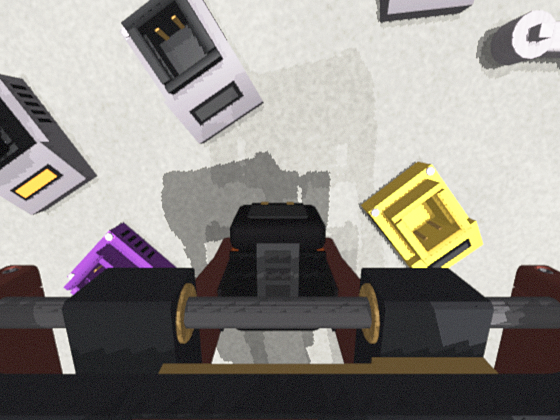

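View pics/g_side.png

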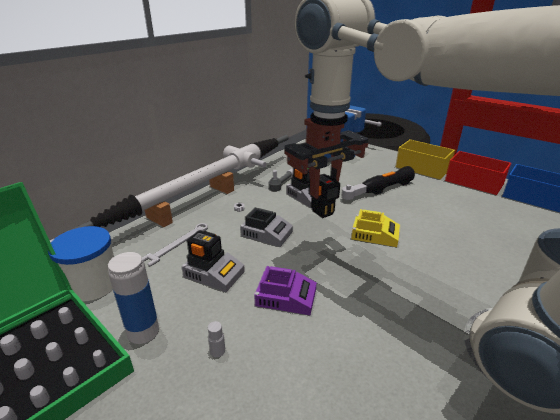

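Held upright: the opening is 45.6 mm, so both catches are in, and the head is centred at columns 231–325. Next I'll carry it over the empty well and lower it, watching the force.

```bash
python3 - <<'E'
from station import r
from h import *
q=np.array([.6335,.0091]);O=[180,0,12.67]
r.reach([*q,.345],O)
r.servo_line([*q,.300],speed=.12);r.wait(.2)
s=r.sense();f0=s["contact_force"];print(s["tcp_pos"].round(4),s["orientation"].round(2),f0.round(2),s["clock"])
for n in("wrist","side"):
    d=r.snapshot(n);cv2.imwrite(f"pics/i_{n}.png",d["frame"][:,:,::-1])
for z in (.290,.284,.278,.272):
    r.servo_line([*q,z],speed=.06);s=r.sense();f=s["contact_force"]-f0
    print(z,s["tcp_pos"].round(4),f.round(2),s["torque"].round(2))
    if f[2]>12 or np.hypot(*f[:2])>12: print("stop");break
print(s["clock"])
E
python3 - <<'E'
import cv2,numpy as np
a=cv2.imread("pics/i_wrist.png");b=cv2.imread("pics/i_side.png")
cv2.imwrite("pics/i_both.png",np.hstack([cv2.resize(a[120:360,160:400],(400,400)),cv2.resize(b[100:280,200:380],(400,400))]))
E
```

```text
[0.6336 0.009  0.3016] [ 1.7996e+02 -1.3000e-01  1.2660e+01] [ 0.27  0.44 -3.43] 9.275
0.29 [0.6333 0.0091 0.2887] [-0.09  0.03 -0.69] [-0.    0.03  0.  ]
0.284 [0.6334 0.0091 0.2832] [-0.34  0.52  0.03] [-0.04  0.    0.02]
0.278 [0.6334 0.0091 0.2773] [-0.05 -0.44 -0.54] [-0.01 -0.03  0.01]
0.272 [0.6333 0.0091 0.2712] [-0.31 -1.05 -0.55] [ 0.02  0.04 -0.  ]
10.4417
```

View pics/i_both.png

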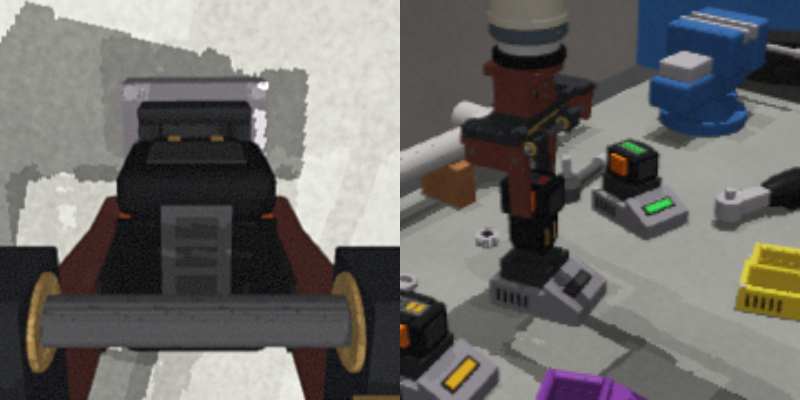

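The stem sits squarely over and in the well, with no side force at 19 mm depth. Continue home.

Run:
```python
from station import r
from h import *
q=np.array([.6335,.0091]);f0=np.array([.27,.44,-3.43])
for z in (.264,.256,.250,.247,.245,.2435,.2425,.2415):
    r.servo_line([*q,z],speed=.05);r.wait(.05);s=r.sense();f=s["contact_force"]-f0
    print(z,s["tcp_pos"].round(4),f.round(2),s["torque"].round(2))
    if f[2]>12 or np.hypot(*f[:2])>12: print("stop");break
print(s["opening"],s["clock"])
```

```text
0.264 [0.6334 0.0091 0.2636] [-0.56 -0.21 -1.28] [ 0.02 -0.   -0.03]
0.256 [0.6334 0.0091 0.2556] [ 0.28 -0.   -1.12] [ 0.03 -0.02  0.03]
0.25 [0.6334 0.0091 0.2497] [ 0.03 -0.4  -0.16] [0.01 0.   0.  ]
0.247 [0.6335 0.0091 0.2469] [-0.06 -1.16 -0.33] [-0.08  0.03  0.03]
0.245 [0.6335 0.0091 0.2449] [-0.6  -0.67 -0.26] [ 0.02 -0.02 -0.  ]
0.2435 [0.6335 0.0091 0.2435] [-1.16 -0.28  0.45] [ 0.06  0.02 -0.  ]
0.2425 [0.6335 0.0091 0.2433] [-2.62 -0.91  4.74] [ 0.02  0.39 -0.03]
0.2415 [0.6335 0.0092 0.2432] [-4.77 -0.06  9.61] [-0.1   0.73 -0.07]
0.04562922978002463 12.975
```

Firm stop at 0.2433, against about 0.244 predicted for home. Release, rise and look.

Run:
```python
from station import r
from h import *
q=np.array([.6335,.0091]);a=np.radians(12.67)
r.let_go();r.wait(.2);s=r.sense();print(s["opening"],s["contact_force"].round(2))
r.servo_line([*q,.345],speed=.15)
r.reach([*(q-.07*np.array([np.cos(a),np.sin(a)])),.345],[180,0,12.67]);r.wait(.2)
d=r.snapshot("wrist");pickle.dump(d,open("p_wrist.pkl","wb"));cv2.imwrite("pics/p_wrist.png",d["frame"][:,:,::-1])
e=r.snapshot("side");cv2.imwrite("pics/p_side.png",e["frame"][:,:,::-1])
print(r.sense()["clock"])
h=cv2.cvtColor(d["frame"],cv2.COLOR_RGB2HSV)
m=cv2.inRange(h,(5,150,120),(20,255,255));m[220:]=0;m[:,:225]=0;m[:,345:]=0
k,l,st,ce=cv2.connectedComponentsWithStats(m)
B=[st[i] for i in range(1,k) if st[i][4]>30];B.sort(key=lambda b:b[0]);print(B)
L=onz(d,B[0][0]-.5,B[0][1]+B[0][3]/2-.5,.091);R=onz(d,B[-1][0]+B[-1][2]-.5,B[-1][1]+B[-1][3]/2-.5,.091)
print("gap",np.linalg.norm(L-R),"mid",(L+R)/2)
cv2.imwrite("pics/p_both.png",np.hstack([cv2.resize(d["frame"][60:240,190:370,::-1],(400,400)),cv2.resize(e["frame"][150:280,200:330,::-1],(400,400))]))
```

```text
0.08772138900333412 [-0.04  0.64  0.09]
15.5083
[array([241, 116,   7,  34, 226], dtype=int32), array([308, 116,   7,  34, 207], dtype=int32)]
gap 0.056940685290143726 mid [0.63360068 0.0089931  0.091     ]
```

View pics/p_both.png

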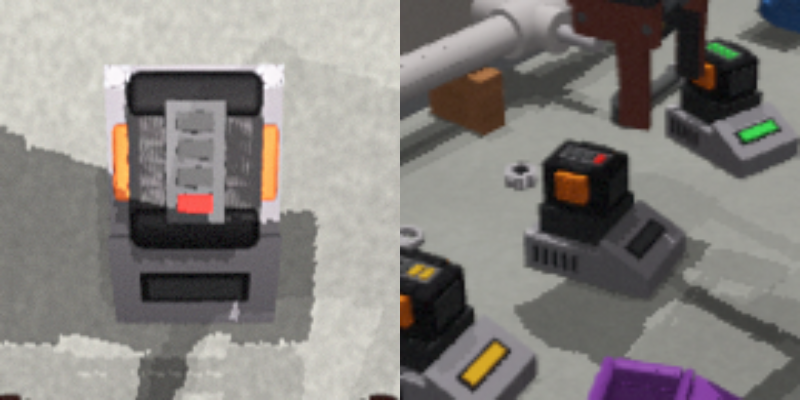

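The pack is home: pad gap 56.9 mm (catches out), centre (0.6336, 0.0090), head on the block. Now the charged pack.

Run:
```python
from station import r
from h import *
p=np.array([.665,-.2295]);O=[180,0,-13.0]
print(r.inverse_kinematics([*p,.385],O))
r.reach([*p,.345],O);r.servo_line([*p,.244],speed=.12);r.wait(.15)
s=r.sense();print(s["tcp_pos"].round(4),s["orientation"].round(2),s["contact_force"].round(2))
r.grab(25);r.wait(.3);s=r.sense();print("op",s["opening"],s["contact_force"].round(2),s["clock"])
for z in (.249,.256,.275,.300):
    r.servo_line([*p,z],speed=.06);s=r.sense();f=s["contact_force"];print(z,s["tcp_pos"].round(4),f.round(2),s["opening"])
    if abs(f[2])>25: print("stop");break
print(s["clock"])
```

```text
[-2.18104279e+01  2.17294601e+01  5.34666016e+01 -2.54444375e-14
  1.04803938e+02  8.11895721e+01]
[ 0.6653 -0.2296  0.2455] [ 1.7998e+02 -1.3000e-01 -1.3000e+01] [0.11 0.69 0.07]
op 0.04571359438540438 [-0.72  1.37  2.03] 18.6417
0.249 [ 0.6649 -0.2297  0.2484] [ 0.7   0.07 -3.61] 0.04572582456647856
0.256 [ 0.6651 -0.2297  0.2566] [ 0.27  0.03 -3.93] 0.04544520894013437
0.275 [ 0.6651 -0.2295  0.276 ] [-0.09  0.45 -3.99] 0.0459435932143271
0.3 [ 0.665  -0.2296  0.3005] [-0.24  0.59 -3.91] 0.04538583149612616
20.1917
```

It came free carrying only its own weight (about 3.9 N). Lift on straight and check.

Run:
```python
from station import r
from h import *
r.servo_line([.665,-.2295,.382],speed=.08);r.wait(.6)
s=r.sense();print(s["tcp_pos"].round(4),s["contact_force"].round(2),s["opening"],s["clock"],s["joint_vel"].round(2))
a=r.snapshot("side")["frame"];b=r.snapshot("wrist")["frame"];c=r.snapshot("top")["frame"]
cv2.imwrite("pics/f_both.png",np.hstack([cv2.resize(a[60:320,160:420,::-1],(400,400)),cv2.resize(c[120:300,180:480,::-1],(400,240)).copy() if 0 else cv2.resize(c[120:300,200:380,::-1],(400,400))]))
cv2.imwrite("pics/f_wrist.png",b[:,:,::-1])
```

```text
[ 0.665  -0.2295  0.382 ] [ 0.44  0.   -4.15] 0.04551034480039585 21.9667 [-0.03 -0.05 -0.13 -0.02  0.05 -0.07]
```

View pics/f_both.png

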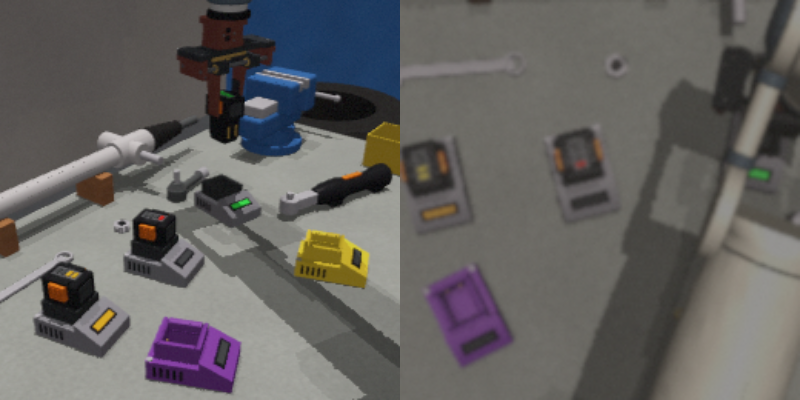

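View pics/f_wrist.png

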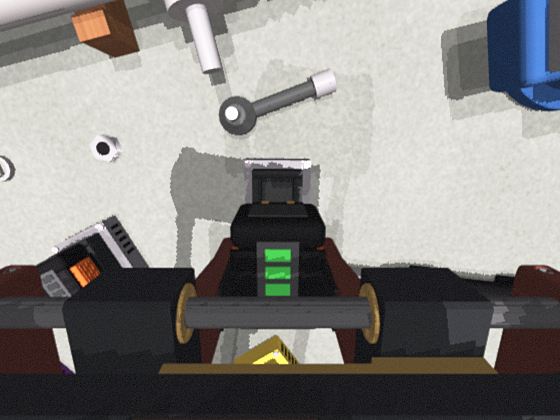

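The charged pack with its green bars (wrist 278,270) is held upright over its now empty charger. The flat pack sits in its charger, and the busy pack and bystanders look untouched. Handing in.

```bash
python3 -c "
from station import r
print(r.hand_in())"
```

```text
the job is handed in; nothing more can be done
None
```

I put the flat pack into the empty grey charger and let go, then pinched the charged pack out of the green-light charger. I handed in still holding it, at about 22 s of the 54 s; no verdict is reported.

- **Flat pack:** it went in with the catches pinched until it met a firm stop, within 1 mm of the predicted home height. After I let go, the wrist view showed its pads 56.9 mm apart, so both catches are out. Its centre measured within 0.2 mm of the charger axis. I judged full depth from that stop and the pictures, not from a direct measurement.
- **Charged pack:** the fingers stopped at 45.5 mm, slightly under the 47 mm given for fully pressed pads, so I took both catches to be fully in. It came out with only its own weight on the wrist (about 4 N). It is held still over its charger, its lower end about 137 mm above the bench, or about 80 mm above the charger block.
- **Other things:** in the last pictures the amber-light pack and the bystanders in view looked unmoved. I judged this by eye and did not measure it. No check failed or disagreed.

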